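# Casing temperature reading with a rail-mounted pistol thermometer

## Task

Take a casing temperature reading of the heating mantle with the infrared thermometer pistol that hangs from the rail: keep the orange release button of its carriage pressed in while you slide the carriage along the rail until the pistol's nose is about 50 mm from the mantle's wall, and let the button spring fully out so that the carriage is locked in the notch nearest to that. Then squeeze the red trigger fully home against the grip, keep it there for a good second, and let it spring right back. The mantle is hot, so do not touch it, and leave the glassware and the bottle where they stand.

Things in the scene. Friction and masses are not known exactly. Their poses are not given: they have to be found in the camera images.
- stand: fixed stand: level aluminium rail 16 x 20 mm, 430 mm long, centre line 270 mm above the bench, a row of 8 mm teeth on top. Origin: on the bench below the rail. y runs along the rail towards the mantle, z up, -x faces the robot. Posts 294 mm high, 14 mm thick, at x = +120, y = -200 and +210 mm; rods at rail height join them to the rail
- carriage_mid (a point): centre of the carriage, on the rail's centre line: a grey block 40 (x) x 56 (along the rail) x 50 mm (high). An orange release button (38 wide, 32 high) sticks out 16 mm from its -x face, a 4 mm rubber pad from its +x face: 60 mm over both with the button out, 52 mm with it fully in. Axes as the stand's
- pinch (a point): where to pinch the carriage: midway between rubber pad and fully pressed button, at rail height, moving with it. Axes as the stand's. Pinch along x (across the rail) with the tool from above: one finger holds the button in, the other bears on the pad. A pinch of 20 to 40 N holds the button fully in
- carriage (a joint): carriage along the rail, m, 0 to 0.20, growing towards the mantle; 2 N friction when free. With the button out its pawl locks it in notches centred at 0.05, 0.07 ... 0.19 (2.5 mm play each way). It starts in a long parking slot (0 to 0.03). If let go between notches, the pawl rests on a tooth and the button stays partly in until the carriage is moved to a notch
- release (a joint): how far the orange button is pressed in, m: 0 fully out (locked), 0.008 fully in; the lock is free beyond 0.006. Its spring takes about 6 N to start and 12 N fully in. It moves along the stand's +x
- pistol (a point): infrared thermometer pistol hung below and in front of the carriage, moving with it: yellow barrel 46 mm square aiming along the rail but 40 degrees downward at the mantle; dark grey grip 36 (y) x 32 (x) mm, level, sticking out towards the robot, its foot 125 mm from the barrel's axis. Origin on the barrel's axis, 50 mm before the rail, 160 mm above the bench. y: aim, z: grip to barrel, x: as point squeeze
- squeeze (a point): where to squeeze: middle of grip plus trigger, 61 mm down the grip from the barrel's axis, 157 mm above the bench. Site axes: y, the closing line, slopes 40 degrees down towards the mantle (trigger at +y, grip's back at -y): 61 mm over both at rest, 45 mm home. x: the approach, 40 degrees from vertical, pointing down and away from the mantle. z: level, along the grip away from the robot
- trigger (a joint): angle of the red trigger (20 mm wide, 62 mm long), rad: 0 released, 0.40 fully home against the grip. Hinged at its upper end, 39 mm above point squeeze along that point's z. The spring takes about 3 N at the squeeze point to start, 10 N fully home, and throws it back when let go; a squeeze of about 40 N is ample
- nose (a point): front centre of the pistol's barrel (lens), 101 mm above the bench, 70 mm from the carriage's middle towards the mantle; moves with the carriage
- mantle: white heating mantle, hot, not to be touched: a round pot of 75 mm outer radius (black rim 77 mm), up to 182 mm high, on a white control box 200 x 170 x 50 mm. Fixed below the far part of the rail. Origin: on the bench on the pot's axis
- mantle_axis (a point): point on the mantle's vertical axis, 160 mm above the bench. The gap to set is the horizontal distance from point nose to this point less the wall's radius of 75 mm
- flask_mid (a point): centre of a loose glass conical flask, 84 mm wide at the foot, 140 mm high; bystander
- reagent_mid (a point): centre of a loose reagent bottle, 64 mm wide, 140 mm high; bystander behind the rail
- condenser_mid (a point): centre of a loose glass condenser lying on the bench in front of the stand, 190 mm long (its y axis), 34 mm thick; bystander

How it is judged:
On the way, in this order (a step that is already met when the one before it is completed fails the run):
1. the carriage is locked with the nose about 50 mm (32 to 68 mm) from the mantle's wall, button out (horizontal distance between nose and mantle_axis between 0.107 and 0.143 m and value of joint release below 0.002 m), for 0.2 s.
2. the trigger is squeezed home (at least 0.36 rad) and kept there 0.8 s, with the carriage still locked at that distance (all of step 1 and value of joint trigger above 0.36 rad), for 0.8 s.
3. the trigger is let go and back out (value of joint trigger below 0.04 rad), for 0.2 s.
At the end, for the whole second after the job is handed in: The nose stands 32 to 68 mm from the mantle's wall (107 to 143 mm from its axis), the release button is out to within 2 mm (carriage locked and at rest) and the trigger is back within 0.04 rad of its rest (all of step 1 and value of joint trigger below 0.04 rad and velocity of joint carriage below 0.005 m/s); the robot touches nothing.
It fails at once if the hot mantle is touched (over 1 N) (contact force between any of the arm, the fingers and mantle above 1 N).
It fails at once if the flask is moved more than 20 mm or tipped (distance of flask_mid from where it was at the start of the episode above 0.02 m).
It fails at once if the reagent is moved more than 20 mm or tipped (distance of reagent_mid from where it was at the start of the episode above 0.02 m).
It fails at once if the condenser is moved more than 20 mm or tipped (distance of condenser_mid from where it was at the start of the episode above 0.02 m).
It also fails if it takes over 48 s, if anything falls off the work surface, if the arm or the gripper's body presses on something with over 40 N, if the wrist force passes 120 N, or if a joint passes its speed limit or range.

## Robot

A 7-joint arm with a two-finger parallel gripper is mounted at the origin on the work surface. World frame = base frame: x ahead of the robot, y to its left, z up, the work surface at z = 0. Lengths are in m, angles in rad, forces in N, time in s.
With the tool pointing down it reaches from about 0.4 to 0.875 m from the base axis. Payload 19.3 kg.
Tool frame: the origin (TCP) lies on the centre line of the jaws, within the pads' length; the fingertips stand 14 mm ahead of it and the grasp point (between the pads) lies 5 mm behind it; y points along the fingers, x is the direction in which the jaws open and shut, and the axes are right-handed (so a half turn about y gives the same grasp; the last joint's range is limited). The gripper opens to 85 mm and grips with 20 to 120 N. Pads are 22 mm wide; open, the fingers measure 114 mm over their backs; the gripper's body (76 mm by 85 mm) begins 54 mm behind the grasp point. The pads swing forward as they close: fully open they stand 13 mm farther back than shut.
Start: joints at [-1.277, 0.521, -0.036, 1.599, 0.021, 1.021, -0.113], TCP at [0.222, 0.584, 0.245] pointing down, gripper open.
Joint ranges: [-2.91, 2.91], [-0.3, 2.13], [-1.5, 1.42], [0.17, 2.43], [-1.26, 4.41], [0.16, 1.93], [-2.52, 2.52]. Speed limits (rad/s): [1.89, 1.89, 2.39, 2.39, 3.01, 3.01, 3.01].

## Interface

Orientations are given as [roll, pitch, yaw] about the fixed x, y, z axes, in that order (R = Rz(yaw) Ry(pitch) Rx(roll)).
In Python, from workcell import monitor, grab_frame, workorder gives the robot as it stands.
- The arm moves only by the tool drive_tool, never from a script. Its argument "steps" is one flat list of numbers, 5 for each row, row after row: the finger opening in mm, from 0 to 85.4, then the shift along the world's x, y, z in mm, then the turn about the world's z in degrees. In form: [fingers, tx, ty, tz, twist, fingers, tx, ty, tz, twist, ...]. A call has exactly 5 rows; each row shifts and turns the commanded pose from where the row before left it; what a row does not reach is not made up. A row lasts 1/12 s, in which the tool goes at most 41.7 mm and 7.16 degrees, less where a joint would pass 70% of its speed; a pose out of reach is approached as far as the arm can. A call is refused whole if a number of a shift passes 41.7 or a number of a turn 7.16, either way. A call with a gripper value outside its range is refused whole. The fingers move at their own pace and stop on an object; "grip_force" is the grip in N (left out, the last holds). Time passes only in rows, so rows that do not move let the fingers close, or fill a call up. It gives the time, the measured TCP pose, the force and the opening at its end, in the units of the state.
- monitor.observe(): the state, without advancing time (a new reading comes with each control period).
- grab_frame(name): name is "scene" or "top" or "wrist"; returns a dict with "frame" (480x640x3 uint8, red, green, blue), "vertical_fov" (degrees; the focal length in pixels is half the picture's height over the tangent of half this angle, whatever the lens; pixels are square), "cx", "cy" (the principal point, pixels), "k1" (the pictures are not rectified: a ray, as slopes to the right and down, at radius r is drawn at 1 + k1 r^2 times it, then the intrinsics apply), "xyz" and "orientation" of the camera in the world. Camera axes: x right, y down, z forward; pixel columns grow to the right and rows downward; lengths in m; the calibration is good to about 2 mm. A picture is of the moment at which its call begins. There is no depth.
- workorder.job_done(): hands the job in, once; it reports no verdict.
The state is a dict: "clock": time; "qpos": joint angles; "qd": joint speeds; "joint_efforts": joint torques, N m; "position": TCP position; "tool_rot": TCP orientation; "force": force on the tool from outside, world axes, zero at the start; "moment": the same for the moment, N m; "grip_width": finger opening in m.
Only numpy, scipy, OpenCV 4.12 (cv2) and the standard library are available. Lean on these libraries where they do the work, as an engineer would, in place of code of your own. Each camera call takes 0.05 s, during which the arm holds its last target. There are 200 camera calls.

## Working session

There is one attempt and no reset: what is moved stays moved. The work goes in short steps, Python scripts to look and compute and a tool call to move; the robot and the scene stay as the last step left them, time stands still between calls to the robot, and variables do not carry over. Pictures are saved under pics/ and viewed, about 8 in all and at most 12, crops included, and the job is handed in when it is done.

Besides the shell and the picture viewer there is one more tool, called after "Call:" as name(argument=value, ...), one argument or row to a line, values as JSON. drive_tool: Moves the arm, as the interface text tells. Its arguments: {"type":"object","properties":{"steps":{"type":"array"},"grip_force":{"type":"number"}},"required":["steps"]}

```bash
ls; mkdir -p pics
python3 - <<'E'
from workcell import monitor, grab_frame
import cv2
s=monitor.observe();print({k:(v if k not in('x') else 0) for k,v in s.items()})
for n in("scene","top","wrist"):
    f=grab_frame(n);cv2.imwrite(f"pics/{n}0.png",f["frame"][:,:,::-1]);print(n,{k:v for k,v in f.items() if k!="frame"})
E
```

```text
pics
{'clock': 0.0, 'qpos': array([-1.27721819,  0.52202983, -0.03632303,  1.59996871,  0.02117648,
        1.0211109 , -0.11277768]), 'qd': array([ 3.53478569e-04,  1.75770416e-03,  1.86480595e-04,  7.71561280e-05,
       -1.15367246e-03, -3.08437123e-04, -7.82781193e-04]), 'joint_efforts': array([-1.18790253e-03, -9.27102542e+01,  1.97913609e+00, -3.69943357e+01,
        1.77263212e-02,  7.96428969e-03, -1.37934447e-05]), 'position': array([0.22229885, 0.58379956, 0.24472998]), 'tool_rot': array([-1.57085892e+00,  1.13105020e-03,  1.20701370e+00]), 'force': array([ 0.44238973, -0.76138322,  0.13890631]), 'moment': array([-0.04483621,  0.04652624, -0.04471967]), 'grip_width': 0.08545451906341607}
scene {'vertical_fov': 52.42387977186667, 'cx': 320.60722358936295, 'cy': 239.16674030448056, 'k1': -0.10835666522224806, 'xyz': array([ 1.27049325, -0.13960626,  0.84454074]), 'orientation': array([-2.34819143,  0.01703948,  1.45177936])}
top {'vertical_fov': 55.42491155239961, 'cx': 316.8401129806086, 'cy': 247.10857763359292, 'k1': -0.055886585517175014, 'xyz': array([ 0.49818092, -0.05012568,  1.14799661]), 'orientation': array([-3.03114474e+00, -1.82165436e-03, -1.56581251e+00])}
wrist {'vertical_fov': 61.82876649331771, 'cx': 327.8109270135883, 'cy': 237.9682555967446, 'k1': -0.07261932766280461, 'xyz': array([0.14623053, 0.61205125, 0.37363023]), 'orientation': array([2.81495578e+00, 2.75619127e-03, 1.20628023e+00])}
```

View pics/scene0.png

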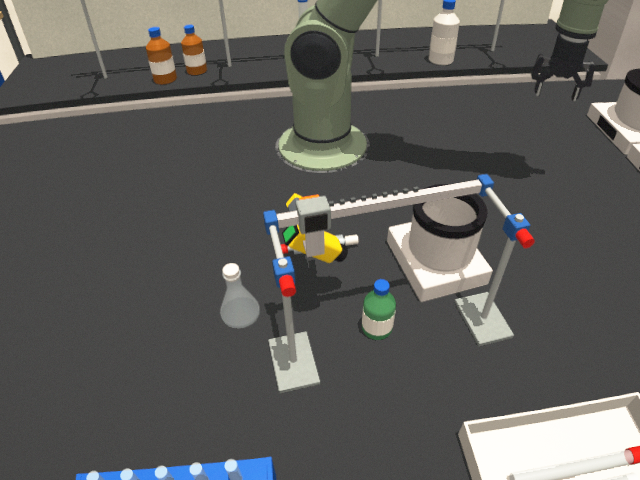

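View pics/top0.png

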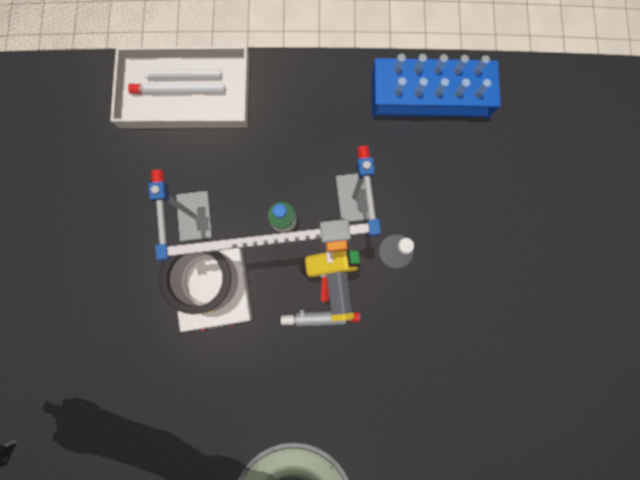

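```bash
cat > h.py <<'E'
import numpy as np, cv2
from scipy.spatial.transform import Rotation as Rr
from workcell import monitor, grab_frame
def rot(e): return Rr.from_euler('xyz',e).as_matrix()
def K(f):
    fl=240/np.tan(np.radians(f["vertical_fov"])/2); return np.array([[fl,0,f["cx"]],[0,fl,f["cy"]],[0,0,1]])
def ray(f,p):
    u=cv2.undistortPoints(np.array([[p]],float),K(f),np.array([f["k1"],0,0,0.]))[0,0]
    return f["xyz"],rot(f["orientation"])@np.array([u[0],u[1],1])
def onz(f,p,z):
    o,d=ray(f,p); return o+d*(z-o[2])/d[2]
def tri(f,p,g,q):
    a,d=ray(f,p);b,e=ray(g,q)
    t=np.linalg.lstsq(np.c_[d,-e],b-a,rcond=None)[0]
    P,Q=a+t[0]*d,b+t[1]*e; return (P+Q)/2,np.linalg.norm(P-Q)
def proj(f,P):
    R=rot(f["orientation"]).T; return cv2.projectPoints(np.array([P],float),cv2.Rodrigues(R)[0],-R@f["xyz"],K(f),np.array([f["k1"],0,0,0.]))[0][0,0]
E
python3 - <<'E'
from h import *
s,t=grab_frame("scene"),grab_frame("top")
np.save("s.npy",s,allow_pickle=True);np.save("t.npy",t,allow_pickle=True)
a=cv2.resize(s["frame"][170:300,220:540,::-1],None,fx=2.5,fy=2.5,interpolation=2)[:, :800]
b=cv2.resize(t["frame"][190:340,150:430,::-1],None,fx=2.857,fy=2.857,interpolation=2)[:, :800]
cv2.imwrite("pics/c1.png",a);cv2.imwrite("pics/c2.png",b)
for n,f in(("s",s),("t",t)):
    h=cv2.cvtColor(f["frame"],cv2.COLOR_RGB2HSV)
    for c,lo,hi in(("blue",(105,150,80),(125,255,255)),("orange",(5,180,150),(18,255,255)),("red",(0,180,120),(3,255,255)),("yellow",(22,180,120),(32,255,255))):
        m=cv2.inRange(h,lo,hi);k,_,st,ce=cv2.connectedComponentsWithStats(m)
        print(n,c,[(list(map(int,st[i])),ce[i].round(1).tolist()) for i in range(1,k) if st[i,4]>15 and 140<st[i,1]<340])
E
```

```text
s blue [([477, 174, 17, 22, 176], [484.9, 182.8]), ([264, 210, 14, 24, 203], [270.1, 219.2]), ([503, 214, 27, 26, 331], [513.8, 225.8]), ([273, 256, 22, 31, 272], [282.7, 269.4]), ([374, 279, 16, 16, 210], [381.2, 286.7])]
s orange [([302, 194, 17, 5, 28], [309.8, 196.1])]
s red [([516, 229, 18, 19, 220], [524.7, 237.9]), ([281, 244, 7, 9, 45], [284.3, 248.1]), ([280, 276, 16, 20, 256], [287.2, 285.8])]
s yellow [([286, 193, 15, 14, 61], [292.2, 198.3]), ([289, 225, 17, 29, 207], [298.0, 241.9]), ([314, 232, 28, 31, 428], [330.2, 248.1])]
t blue [([358, 160, 16, 16, 114], [364.2, 168.8]), ([150, 184, 15, 16, 102], [158.3, 192.8]), ([274, 205, 10, 6, 28], [278.2, 207.1]), ([157, 245, 9, 14, 44], [160.1, 251.4])]
t orange [([328, 242, 19, 9, 65], [338.8, 247.6])]
t red [([358, 146, 11, 11, 95], [362.8, 151.1]), ([152, 170, 11, 11, 98], [157.1, 175.2]), ([322, 278, 6, 23, 123], [324.3, 289.9]), ([353, 313, 6, 9, 32], [356.0, 317.1])]
t yellow [([305, 251, 51, 25, 694], [325.8, 264.1]), ([333, 314, 20, 6, 74], [342.6, 316.7])]
```

View pics/c1.png

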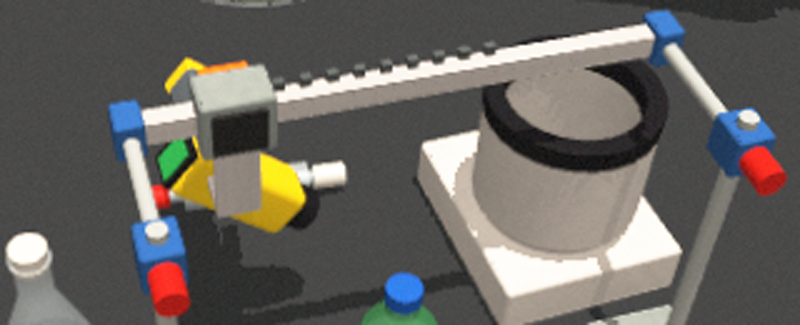

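View pics/c2.png

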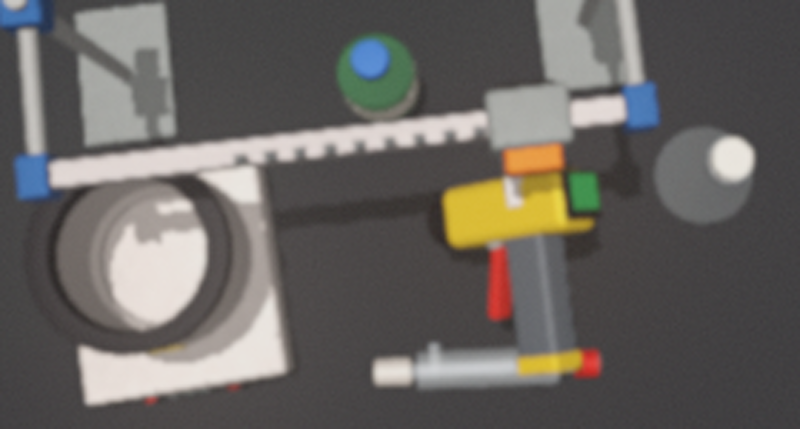

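```bash
cat > m.py <<'E'
from h import *
s=np.load("s.npy",allow_pickle=True).item();t=np.load("t.npy",allow_pickle=True).item()
sc=lambda x,y:(220+x/2.5,170+y/2.5)
tc=lambda x,y:(150+x/2.857,190+y/2.857)
for n,a,b in(("capL",(270.1,219.2),tc(641,105)),("capR",(484.9,182.8),tc(32,177)),("pL",sc(157,232),tc(10,8)),):
    print(n,*tri(s,a,t,b))
A=tri(s,(270.1,219.2),t,tc(641,105))[0];B=tri(s,(484.9,182.8),t,tc(32,177))[0]
d=B-A;print("len",np.linalg.norm(d),"yaw of y axis",np.degrees(np.arctan2(-d[0],d[1])))
yx=d[:2]/np.linalg.norm(d[:2]);xx=np.array([yx[1],-yx[0]])
print("origin est",A[:2]+.2*yx,B[:2]-.21*yx)
O=(A[:2]+.2*yx+B[:2]-.21*yx)/2
loc=lambda P:np.r_[(P[:2]-O)@xx,(P[:2]-O)@yx,P[2:]].round(4)
for n,p in(("rimL",(25,262)),("rimR",(250,262)),("rimB",(135,353)),("inL",(55,262)),("inR",(210,262)),("inB",(132,328)),("inT",(132,182))):
    print(n,onz(t,tc(*p),.182).round(4),loc(onz(t,tc(*p),.182)))
print("rim scene",loc(onz(s,sc(575,110),.182)))
for n,p in(("rimL",(483,100)),("rimR",(668,95)),("inF",(575,138)),("inB",(575,66)),("inL",(500,100)),("inR",(641,100))): print(n,loc(onz(s,sc(*p),.182)))
# carriage top corners
for n,p in(("c1",(487,93)),("c2",(568,87)),("c3",(573,138)),("c4",(492,147))): print(n,loc(onz(t,tc(*p),.295)))
print("orange",[loc(onz(t,tc(*p),.286)) for p in((503,150),(563,145),(506,174),(563,168))])
print("trigger",[loc(onz(t,tc(*p),.15)) for p in((500,245),(498,318),(487,318),(511,318))])
print("grip",[loc(onz(t,tc(*p),.165)) for p in((505,240),(562,235),(575,352),(519,358))])
np.save("O.npy",np.r_[O,yx]);print(O,yx)
E
python3 m.py
```

```text
capL [ 0.63496761 -0.16201205  0.27650048] 0.00019447624537904698
capR [0.58390158 0.24883946 0.27385926] 0.001778210365864717
pL [0.72418005 0.03425311 0.37375252] 0.39330559875886323
len 0.4140213478276463 yaw of y axis 7.085137517865252
origin est [0.6102988  0.03646075] [0.60980383 0.04044303]
rimL [0.5297 0.2839 0.182 ] [-0.0495  0.2535  0.182 ]
rimR [0.5309 0.1159 0.182 ] [-0.069   0.0866  0.182 ]
rimB [0.4634 0.1994 0.182 ] [-0.1257  0.1778  0.182 ]
inL [0.5299 0.2614 0.182 ] [-0.0521  0.2311  0.182 ]
inR [0.5307 0.1456 0.182 ] [-0.0655  0.1161  0.182 ]
inB [0.4817 0.2022 0.182 ] [-0.1072  0.1783  0.182 ]
inT [0.5898 0.2057 0.182 ] [0.0006 0.1684 0.182 ]
rim scene [-0.0261  0.1666  0.182 ]
rimL [-0.057   0.0979  0.182 ]
rimR [-0.0235  0.2505  0.182 ]
inF [0.005  0.1523 0.182 ]
inB [-0.0781  0.1907  0.182 ]
inL [-0.0534  0.1115  0.182 ]
inR [-0.0235  0.2254  0.182 ]
c1 [ 0.0174 -0.0992  0.295 ]
c2 [ 0.015  -0.1529  0.295 ]
c3 [-0.0191 -0.1519  0.295 ]
c4 [-0.0188 -0.0981  0.295 ]
orange [array([-0.0205, -0.1054,  0.286 ]), array([-0.0219, -0.1455,  0.286 ]), array([-0.0367, -0.1055,  0.286 ]), array([-0.0372, -0.1436,  0.286 ])]
trigger [array([-0.0768, -0.0993,  0.15  ]), array([-0.1317, -0.0911,  0.15  ]), array([-0.1307, -0.0828,  0.15  ]), array([-0.1329, -0.1009,  0.15  ])]
grip [array([-0.0742, -0.1031,  0.165 ]), array([-0.0756, -0.1462,  0.165 ]), array([-0.1635, -0.1449,  0.165 ]), array([-0.1629, -0.1028,  0.165 ])]
[0.61005131 0.03845189] [-0.12334406  0.99236397]
```

Call:
drive_tool(
  steps=[85,0,0,37,0,85,5,-8,35,-2,85,15,-25,25,-3,85,20,-33,20,-3,85,20,-33,10,-3],
)

```text
clock: 0.67
position: [0.2819, 0.4861, 0.3737]
tool_rot: [-1.57, -0.003, 1.014]
force: [1.3, 0.5, -0.1]
grip_width: 0.0854
```

Call:
drive_tool(
  steps=[85,20,-33,5,-3,85,20,-33,0,-3,85,20,-33,0,-3,85,20,-33,0,-3,85,20,-33,0,-3],
)

```text
clock: 1.08
position: [0.3821, 0.3196, 0.3766]
tool_rot: [-1.571, -0.0, 0.751]
force: [0.9, 0.3, -0.3]
grip_width: 0.085
```

Call:
drive_tool(
  steps=[85,20,-33,5,-3,85,20,-33,0,-3,85,20,-33,0,-3,85,20,-33,0,-3,85,20,-33,0,-3],
)

```text
clock: 1.5
position: [0.4821, 0.1546, 0.3817]
tool_rot: [-1.571, -0.0, 0.489]
force: [0.8, 1.2, 0.6]
grip_width: 0.085
```

Call:
drive_tool(
  steps=[85,20,-33,0,-3,85,20,-33,0,-3,85,20,-33,0,-3,85,20,-33,0,-3,85,0,0,0,-3],
)

```text
clock: 1.92
position: [0.5636, 0.0174, 0.3814]
tool_rot: [-1.574, -0.0, 0.22]
force: [0.8, -0.9, -0.2]
grip_width: 0.0849
```

Call:
drive_tool(
  steps=[85,18,-31,0,-3,85,18,-31,0,-2.5,85,18,-31,0,0,85,6,-10,0,0,85,0,0,0,0],
)

```text
clock: 2.33
position: [0.6222, -0.082, 0.3808]
tool_rot: [-1.572, 0.001, 0.13]
force: [-0.1, 0.2, 0.8]
grip_width: 0.0849
```

```bash
cat > w.py <<'E'
from h import *
import sys
s=monitor.observe();print(s["clock"],s["position"].round(4),s["tool_rot"].round(4),s["force"].round(1),s["grip_width"])
f=grab_frame("wrist");np.save("w.npy",f,allow_pickle=True);cv2.imwrite(f"pics/{sys.argv[1]}.png",f["frame"][:,:,::-1])
t=grab_frame("top");np.save("t.npy",t,allow_pickle=True)
E
python3 w.py w1
```

```text
2.3333 [ 0.6222 -0.082   0.3808] [-1.5724e+00  1.0000e-03  1.2970e-01] [-0.1  0.2  0.8] 0.08493594607287883
```

View pics/w1.png

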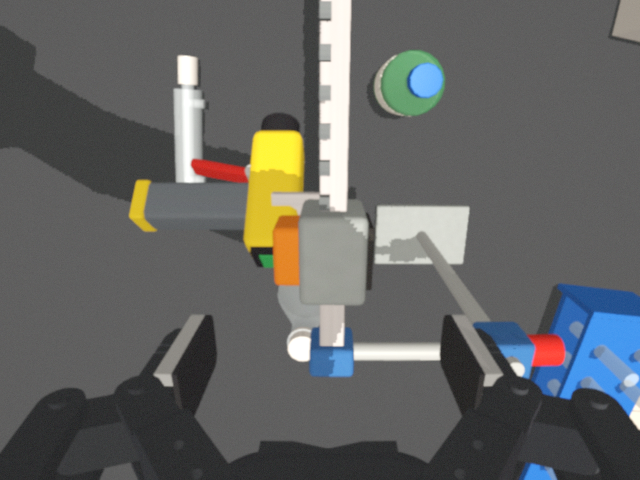

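Run:
```python
from h import *
f=np.load("w.npy",allow_pickle=True).item()
O=np.load("O.npy");yx=O[2:];O=O[:2];xx=np.array([yx[1],-yx[0]])
loc=lambda P:np.r_[(P[:2]-O)@xx,(P[:2]-O)@yx,P[2:]].round(4)
for n,p,z in(("c",(300,203),.295),("c",(366,203),.295),("c",(366,303),.295),("c",(300,303),.295),("railR",(350,2),.28),("railR",(347,195),.28),
 ("t",(325,10),.282),("t",(325,52),.282),("t",(325,97),.282),("t",(325,140),.282),("t",(325,184),.282),("grip",(147,180),.165),("grip",(150,229),.165),("grip",(243,183),.165),("grip",(243,228),.165),("btn",(275,218),.286),("btn",(275,284),.286),("trigtip",(194,160),.15),("trigtip",(194,173),.15),("capfront",(332,352),.28)):
    P=onz(f,p,z);print(n,P.round(4),loc(P))
g=f["frame"][:,325].astype(int).sum(1);print(np.where(g[:200]<350)[0])
```

```text
c [ 0.6039 -0.0558  0.295 ] [-0.0178 -0.0928  0.295 ]
c [ 0.6398 -0.0511  0.295 ] [ 0.0185 -0.0926  0.295 ]
c [ 0.6497 -0.112   0.295 ] [ 0.0208 -0.1542  0.295 ]
c [ 0.6104 -0.1171  0.295 ] [-0.0189 -0.1544  0.295 ]
railR [0.6171 0.0498 0.28  ] [0.0084 0.0104 0.28  ]
railR [ 0.63   -0.0513  0.28  ] [ 0.0087 -0.0915  0.28  ]
t [0.6049 0.044  0.282 ] [-0.0045  0.0061  0.282 ]
t [0.6075 0.0238 0.282 ] [-0.0044 -0.0143  0.282 ]
t [0.6103 0.0012 0.282 ] [-0.0043 -0.037   0.282 ]
t [ 0.6132 -0.0215  0.282 ] [-0.0042 -0.0599  0.282 ]
t [ 0.6164 -0.0461  0.282 ] [-0.0042 -0.0847  0.282 ]
grip [ 0.4625 -0.0851  0.165 ] [-0.1617 -0.1044  0.165 ]
grip [ 0.4647 -0.1304  0.165 ] [-0.1651 -0.1497  0.165 ]
grip [ 0.5474 -0.0774  0.165 ] [-0.0765 -0.1072  0.165 ]
grip [ 0.55   -0.1185  0.165 ] [-0.079  -0.1483  0.165 ]
btn [ 0.59   -0.0689  0.286 ] [-0.0331 -0.104   0.286 ]
btn [ 0.5937 -0.1109  0.286 ] [-0.0347 -0.1462  0.286 ]
trigtip [ 0.4991 -0.0652  0.15  ] [-0.1229 -0.0892  0.15  ]
trigtip [ 0.4995 -0.077   0.15  ] [-0.124  -0.1009  0.15  ]
capfront [ 0.6355 -0.1594  0.28  ] [ 0.0009 -0.1994  0.28  ]
[ 19 196]
```

Call:
drive_tool(
  steps=[85,1,-2,-25,-0.4,85,0,0,-30,0,85,0,0,-30,0,85,0,0,-22,0,85,0,0,-9,0],
  grip_force=30,
)

```text
clock: 2.85
position: [0.6212, -0.0787, 0.2627]
tool_rot: [-1.569, 0.003, 0.128]
force: [0.8, 0.4, 0.1]
grip_width: 0.0852
```

Call:
drive_tool(
  steps=[85,0,0,0,0,50,0,0,0,0,45,0,0,0,0,45,0,0,0,0,45,0,0,0,0],
  grip_force=30,
)

```text
clock: 3.27
position: [0.6228, -0.0807, 0.2673]
tool_rot: [-1.571, -0.002, 0.126]
force: [-4.7, -0.2, 5.6]
grip_width: 0.0512
```

Call:
drive_tool(
  steps=[45,-1.2,9,0,0,45,-1.2,10,0,0,45,-1.2,10,0,0,45,-1.3,10,0,0,45,-1.3,10,0,0],
)

```text
clock: 3.68
position: [0.6167, -0.0313, 0.2673]
tool_rot: [-1.571, -0.002, 0.126]
force: [-1.5, -3.6, 7.9]
grip_width: 0.0516
```

Call:
drive_tool(
  steps=[45,-1.2,10,0,0,45,-1.2,10,0,0,45,-1.2,10,0,0,45,-1.3,11,0,0,45,-1.3,10,0,0],
)

```text
clock: 4.1
position: [0.6104, 0.0199, 0.2673]
tool_rot: [-1.571, -0.002, 0.126]
force: [-2.6, -3.7, 8.5]
grip_width: 0.0512
```

```bash
python3 w.py w2;python3 - <<'E'
from h import *
s=grab_frame("scene");np.save("s.npy",s,allow_pickle=True);t=np.load("t.npy",allow_pickle=True).item()
a=cv2.resize(s["frame"][150:300,240:540,::-1],None,fx=2.66,fy=2.66,interpolation=2)
cv2.imwrite("pics/c3.png",a)
E
```

```text
4.1 [0.6104 0.0199 0.2673] [-1.5708 -0.0019  0.1262] [-2.6 -3.7  8.5] 0.051160607562862344
```

View pics/w2.png

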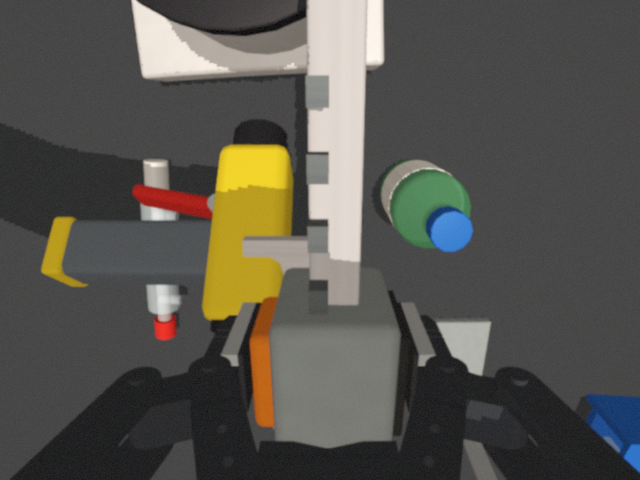

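View pics/c3.png

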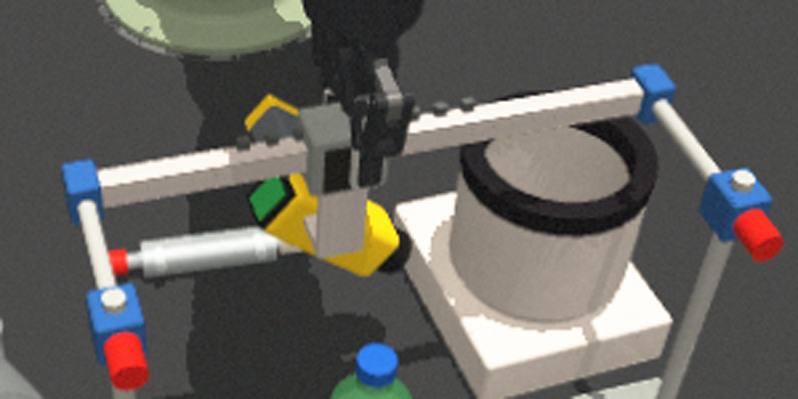

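Run:
```python
from h import *
f=np.load("w.npy",allow_pickle=True).item();s=np.load("s.npy",allow_pickle=True).item();t=np.load("t.npy",allow_pickle=True).item()
O=np.load("O.npy");yx=O[2:];O=O[:2];xx=np.array([yx[1],-yx[0]])
loc=lambda P:np.r_[(P[:2]-O)@xx,(P[:2]-O)@yx,P[2:]].round(4)
for r in(91,168,239): print("w",loc(onz(f,(317,r),.284)))
for p in((280,83),(306,80),(332,75),(359,71),(385,67),(411,62),(437,58),(463,53),(489,47)): print("s0",loc(onz(s,(220+p[0]/2.5,170+p[1]/2.5),.284)))
for p in((243,143),(270,138),(297,133),(440,107),(467,103)): print("s1",loc(onz(s,(240+p[0]/2.66,150+p[1]/2.66),.284)))
print("carr",loc(onz(f,(272,268),.295)),loc(onz(f,(386,268),.295)))
p=monitor.observe()["position"];print("tcp",loc(p))
for p in ((455,165),(657,165),):print("rim s",loc(onz(s,(240+p[0]/2.66,150+p[1]/2.66),.182)))
```

```text
w [-0.0044  0.0656  0.284 ]
w [-0.0045  0.0451  0.284 ]
w [-0.0046  0.0242  0.284 ]
s0 [-0.0049 -0.0892  0.284 ]
s0 [-0.0033 -0.0705  0.284 ]
s0 [-0.0038 -0.0511  0.284 ]
s0 [-0.0031 -0.0311  0.284 ]
s0 [-0.0025 -0.0117  0.284 ]
s0 [-0.0031  0.0083  0.284 ]
s0 [-0.0026  0.028   0.284 ]
s0 [-0.0031  0.0484  0.284 ]
s0 [-0.0048  0.0694  0.284 ]
s1 [-0.0037 -0.0907  0.284 ]
s1 [-0.004  -0.0719  0.284 ]
s1 [-0.0043 -0.053   0.284 ]
s1 [-0.0057  0.0498  0.284 ]
s1 [-0.0051  0.0694  0.284 ]
carr [-0.0167  0.0195  0.295 ] [0.0145 0.0196 0.295 ]
tcp [-0.0019 -0.0174  0.2673]
rim s [-0.0522  0.0913  0.182 ]
rim s [-0.0121  0.244   0.182 ]
```

Call:
drive_tool(
  steps=[45,-0.3,2.4,0,0,45,0,0,0,0,62,0,0,0,0,85,0,0,0,0,85,0,0,0,0],
)

```text
clock: 4.67
position: [0.6101, 0.0224, 0.2664]
tool_rot: [-1.57, -0.001, 0.127]
force: [-0.0, 0.1, 0.2]
grip_width: 0.0835
```

Call:
drive_tool(
  steps=[85,0,0,0,0,85,0,0,5,0,85,0,0,30,0,85,0,0,40,0,85,0,0,40,0],
)

```text
clock: 5.08
position: [0.6095, 0.0218, 0.3823]
tool_rot: [-1.571, 0.001, 0.126]
force: [0.6, -0.3, 1.9]
grip_width: 0.0849
```

```bash
python3 w.py w3
```

```text
5.0833 [0.6095 0.0218 0.3823] [-1.5711e+00  7.0000e-04  1.2630e-01] [ 0.6 -0.3  1.9] 0.08493622315806904
```

View pics/w3.png

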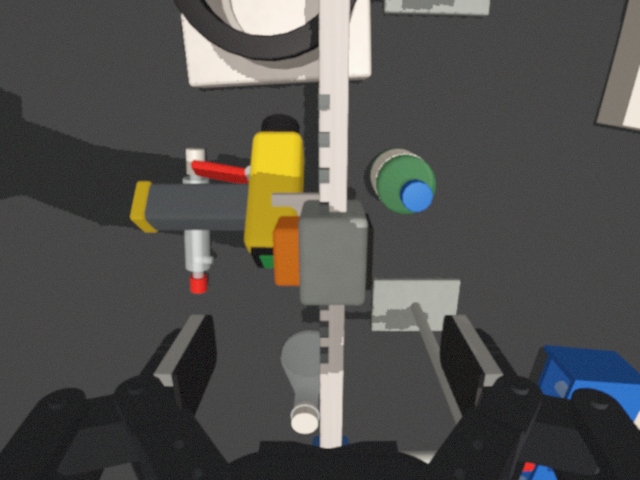

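Run:
```python
from h import *
print(monitor.observe()["qpos"].round(2))
a=cv2.imread("pics/w1.png");b=cv2.imread("pics/w3.png")
for i in(a,b):
    m=cv2.inRange(cv2.cvtColor(i,cv2.COLOR_BGR2HSV),(5,180,120),(18,255,255));k,_,st,ce=cv2.connectedComponentsWithStats(m);j=1+st[1:,4].argmax();print(st[j],ce[j])
    g=i[250,285:385].astype(int);d=np.abs(np.diff(g.sum(1)));print(285+np.where(d>60)[0])
```

```text
[-0.47  0.42  0.5   1.47 -0.21  1.3   0.18]
[ 272  216   27   69 1604] [285.67518703 250.16022444]
[366 367 373 374]
[ 273  216   26   70 1632] [285.8995098  250.91973039]
[366]
```

Call:
drive_tool(
  steps=[85,-14,-2,0,7,85,-14,-2,0,7,85,-14,-2,0,7,85,-14,-2,0,7,85,-14,-2,0,7],
)

```text
clock: 5.6
position: [0.5393, 0.0118, 0.3811]
tool_rot: [-1.571, -0.001, 0.743]
force: [1.3, -0.6, 0.4]
grip_width: 0.085
```

Call:
drive_tool(
  steps=[85,-14,-2,0,7,85,-14,-2,0,7,85,-14,-2,0,7,85,-1,-1,0,7,85,0,0,0,7],
)

```text
clock: 6.02
position: [0.4964, 0.0045, 0.3815]
tool_rot: [-1.572, -0.001, 1.354]
force: [0.3, -0.1, -1.1]
grip_width: 0.085
```

Call:
drive_tool(
  steps=[85,0,0,0,7,85,0,0,0,7,85,0,0,-20,6,85,0,0,-20,0,85,0,0,0,0],
)

```text
clock: 6.43
position: [0.4958, 0.0047, 0.3383]
tool_rot: [-1.568, 0.0, 1.697]
force: [-0.8, -0.1, -0.3]
grip_width: 0.0849
```

```bash
python3 w.py w4
```

```text
6.4333 [0.4958 0.0047 0.3383] [-1.5677e+00  2.0000e-04  1.6975e+00] [-0.8 -0.1 -0.3] 0.0848961667645502
```

View pics/w4.png

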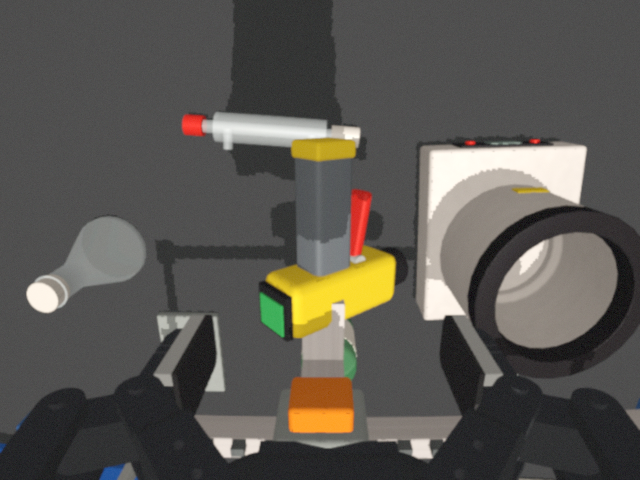

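Run:
```python
from h import *
f=np.load("w.npy",allow_pickle=True).item()
O=np.load("O.npy");yx=O[2:];O=O[:2];xx=np.array([yx[1],-yx[0]])
loc=lambda P:np.r_[(P[:2]-O)@xx,(P[:2]-O)@yx,P[2:]].round(4)
for n,p,z in(("gripback",(295,215),.164),("gripback",(297,262),.164),("griptopfront",(350,215),.165),("trig",(369,215),.147),("trigend",(371,195),.147),("trigend",(352,193),.147),("foot",(294,141),.17),("footR",(354,141),.16),("barreledge",(340,262),.18),("noseblack",(407,268),.101),("rimL",(469,290),.182),("rimB",(557,377),.182),("rimT",(557,207),.182),("inL",(497,290),.182),("inR",(618,290),.182),("btn",(289,390),.27),("btn",(353,390),.27)):
    print(n,loc(onz(f,p,z)))
print("tcp",loc(monitor.observe()["position"]))
```

```text
gripback [-0.1163 -0.0471  0.164 ]
gripback [-0.0766 -0.0464  0.164 ]
griptopfront [-0.1167 -0.004   0.165 ]
trig [-0.1118  0.0127  0.147 ]
trigend [-0.1287  0.0138  0.147 ]
trigend [-0.1303 -0.0018  0.147 ]
foot [-0.1737 -0.0461  0.17  ]
footR [-0.1729 -0.0018  0.16  ]
barreledge [-0.0832 -0.0118  0.18  ]
noseblack [-0.0452  0.0572  0.101 ]
rimL [-0.0602  0.0908  0.182 ]
rimB [0.0254 0.1813 0.182 ]
rimT [-0.1284  0.1505  0.182 ]
inL [-0.0601  0.1135  0.182 ]
inR [-0.0591  0.2169  0.182 ]
btn [-0.0361 -0.0443  0.27  ]
btn [-0.0363 -0.0058  0.27  ]
tcp [-0.1164 -0.0195  0.3411]
```

Call:
drive_tool(
  steps=[85,0,0,-30,0,85,0,0,-40,0,85,0,0,-40,0,85,0,0,-40,0,85,0,0,-20,0],
  grip_force=40,
)

```text
clock: 6.95
position: [0.4964, 0.0049, 0.1682]
tool_rot: [-1.569, 0.0, 1.697]
force: [-0.5, 0.6, 0.1]
grip_width: 0.0852
```

Call:
drive_tool(
  steps=[85,0,0,-18,0,85,0,0,0,0,66,0,0,0,0,60,0.2,-1.5,0,0,60,0,0,0,0],
)

```text
clock: 7.37
position: [0.4982, 0.0033, 0.1542]
tool_rot: [-1.574, -0.0, 1.697]
force: [0.9, 1.0, 0.9]
grip_width: 0.0601
```

Call:
drive_tool(
  steps=[58,0.2,-1.5,-4,0,54,0.2,-1.5,0,0,50,0,0,0,0,46,0,0,0,0,42,0,0,0,0],
)

```text
clock: 7.78
position: [0.4985, 0.0027, 0.1511]
tool_rot: [-1.574, -0.003, 1.699]
force: [-9.6, 13.2, 36.4]
grip_width: 0.0549
```

Call:
drive_tool(
  steps=[35,0,0,0,0,35,0,0,0,0,35,0,0,0,0,35,0,0,0,0,35,0,0,0,0],
)

```text
clock: 8.2
position: [0.4985, 0.0027, 0.1511]
tool_rot: [-1.574, -0.003, 1.699]
force: [-10.2, 12.9, 36.3]
grip_width: 0.0546
```

```bash
python3 w.py w5
python3 - <<'E'
from h import *
s=grab_frame("scene");b=s["frame"][170:290,280:440,::-1];a=cv2.imread("pics/w5.png")
cv2.imwrite("pics/c5.png",np.hstack([cv2.resize(a,(480,360)),cv2.resize(b,(320,360))[:, :320]]))
E
```

```text
8.2 [0.4985 0.0027 0.1511] [-1.5743 -0.0031  1.6988] [-10.2  12.9  36.3] 0.05456794042943499
```

View pics/c5.png

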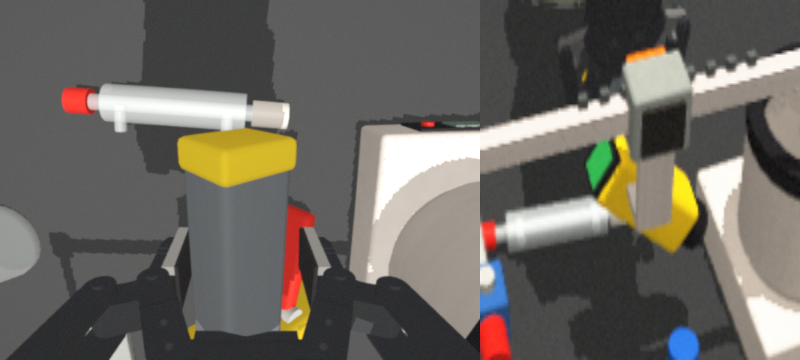

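Call:
drive_tool(
  steps=[35,0,0,2,0,35,0,0,2,0,35,0,0,2,0,35,0,0,1,0,35,0,0,0,0],
)

```text
clock: 8.77
position: [0.4982, 0.0007, 0.1573]
tool_rot: [-1.573, -0.001, 1.697]
force: [-4.0, 0.1, 15.4]
grip_width: 0.049
```

Call:
drive_tool(
  steps=[35,0,0,1,0,35,0,0,1,0,35,0,0,1,0,35,0,0,0,0,35,0,0,0,0],
)

```text
clock: 9.18
position: [0.4983, 0.0003, 0.1595]
tool_rot: [-1.573, -0.0, 1.697]
force: [-0.6, -0.6, 11.7]
grip_width: 0.045
```

```bash
python3 w.py w6
python3 - <<'E'
from h import *
a=cv2.imread("pics/w6.png")[200:480,180:500]
t=grab_frame("top")["frame"][200:340,180:400,::-1]
cv2.imwrite("pics/c6.png",np.hstack([cv2.resize(a,(457,400)),cv2.resize(t,(343,400))]))
E
```

```text
9.1833 [4.983e-01 3.000e-04 1.595e-01] [-1.573  -0.      1.6971] [-0.6 -0.6 11.7] 0.04497393119705887
```

View pics/c6.png

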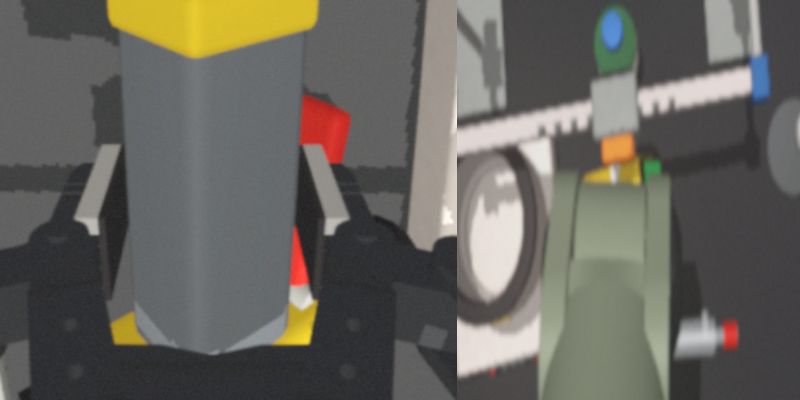

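Call:
drive_tool(
  steps=[85,0,0,0,0,85,0,0,0,0,85,0,0,0,0,85,-2,2,0,0,85,-2,2,0,0],
)

```text
clock: 9.75
position: [0.4933, 0.0045, 0.1584]
tool_rot: [-1.571, 0.0, 1.697]
force: [0.2, 1.0, -0.2]
grip_width: 0.0853
```

Call:
drive_tool(
  steps=[85,0,0,-6,0,85,0,0,-6,0,85,0,0,-6,0,85,0,0,-5,0,85,0,0,0,0],
)

```text
clock: 10.17
position: [0.4929, 0.0042, 0.1342]
tool_rot: [-1.569, 0.0, 1.697]
force: [-0.0, -0.2, -0.7]
grip_width: 0.0854
```

Call:
drive_tool(
  steps=[70,0,0,0,0,64,0,0,0,0,62,0,-1,0,0,60,0,-1,2,0,58,0,0,1,0],
)

```text
clock: 10.58
position: [0.4934, 0.0032, 0.1388]
tool_rot: [-1.571, -0.001, 1.698]
force: [-1.4, 5.9, -0.3]
grip_width: 0.0579
```

Call:
drive_tool(
  steps=[56,0,-1,2,0,54,0,0,2,0,52,0,-1,2,0,50,0,0,2,0,48,0,0,0,0],
)

```text
clock: 11.0
position: [0.4935, -0.0001, 0.1468]
tool_rot: [-1.571, 0.0, 1.697]
force: [-1.7, -2.6, 0.7]
grip_width: 0.0481
```

Call:
drive_tool(
  steps=[40,0,0,1,0,40,0,0,0,0,40,0,0,0,0,40,0,0,0,0,40,0,0,0,0],
)

```text
clock: 11.42
position: [0.4934, 0.0003, 0.1473]
tool_rot: [-1.57, 0.0, 1.697]
force: [-0.2, -1.6, -9.2]
grip_width: 0.0464
```

```bash
python3 w.py w7
python3 - <<'E'
from h import *
for n in("w5","w6","w7","w4"):
    a=cv2.imread(f"pics/{n}.png");h=cv2.cvtColor(a,cv2.COLOR_BGR2HSV)
    m=cv2.inRange(h,(0,170,70),(4,255,255));k,_,st,ce=cv2.connectedComponentsWithStats(m)
    print(n,[(st[i].tolist(),ce[i].round(0).tolist()) for i in range(1,k) if st[i,4]>60])
E
```

```text
11.4167 [4.934e-01 3.000e-04 1.473e-01] [-1.5705  0.      1.6973] [-0.2 -1.6 -9.2] 0.04643838842871827
w5 [([83, 117, 43, 35, 1152], [102.0, 134.0]), ([561, 162, 19, 8, 126], [570.0, 165.0]), ([376, 274, 44, 139, 2900], [391.0, 339.0])]
w6 [([95, 118, 41, 34, 1068], [113.0, 134.0]), ([558, 161, 18, 7, 114], [567.0, 164.0]), ([390, 267, 35, 47, 1062], [407.0, 289.0]), ([384, 359, 12, 40, 287], [389.0, 384.0])]
w7 [([85, 127, 44, 35, 1155], [104.0, 144.0]), ([566, 172, 19, 8, 131], [575.0, 175.0]), ([386, 374, 15, 61, 534], [393.0, 410.0])]
w4 [([182, 115, 23, 21, 387], [193.0, 125.0]), ([351, 190, 20, 65, 997], [359.0, 219.0])]
```

```bash
python3 -c "
import cv2;a=cv2.imread('pics/w7.png')[180:480,200:500];cv2.imwrite('pics/c7.png',cv2.resize(a,(600,600)))"
```

```text
(no output)
```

View pics/c7.png

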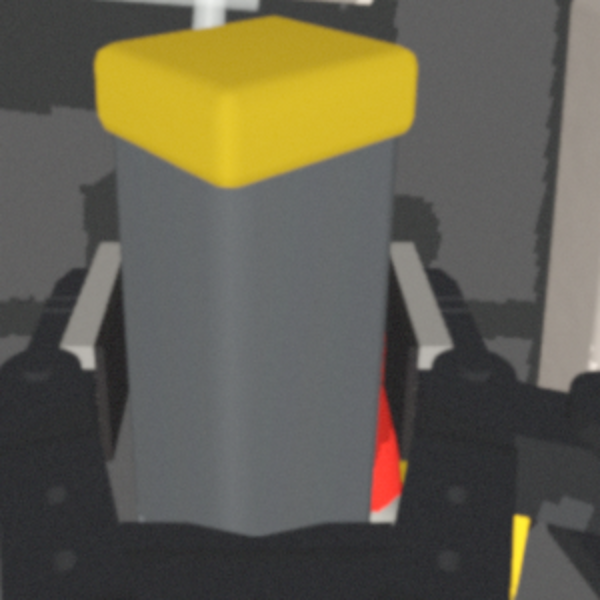

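Call:
drive_tool(
  steps=[40,0,0,1,0,40,0,0,1,0,40,0,0,0,0,40,0,0,0,0,40,0,0,0,0],
  grip_force=60,
)

```text
clock: 11.93
position: [0.4931, 0.0007, 0.148]
tool_rot: [-1.569, 0.0, 1.698]
force: [11.4, -0.9, -47.3]
grip_width: 0.0453
```

```bash
cat > red.py <<'E'
from h import *
import sys
for n in sys.argv[1:]:
    a=cv2.imread(f"pics/{n}.png");h=cv2.cvtColor(a,cv2.COLOR_BGR2HSV)
    m=cv2.inRange(h,(0,170,70),(4,255,255))[:,300:450];k,_,st,ce=cv2.connectedComponentsWithStats(m)
    print(n,[(st[i].tolist(),ce[i].round(0).tolist()) for i in range(1,k) if st[i,4]>30])
    for r in(360,380,400,420,430):
        w=np.where(m[r])[0];print(r,(w.min()+300,w.max()+300) if len(w) else None,end=" ")
E
python3 w.py w8; python3 red.py w7 w8
```

```text
11.9333 [0.4931 0.0007 0.148 ] [-1.5694e+00  2.0000e-04  1.6979e+00] [ 11.4  -0.9 -47.3] 0.04531456862325003
w7 [([86, 374, 15, 61, 534], [93.0, 410.0])]
360 None 380 (np.int64(390), np.int64(393)) 400 (np.int64(389), np.int64(398)) 420 (np.int64(387), np.int64(399)) 430 (np.int64(386), np.int64(394)) w8 [([86, 379, 15, 55, 479], [92.0, 411.0])]
360 None 380 (np.int64(390), np.int64(391)) 400 (np.int64(389), np.int64(396)) 420 (np.int64(387), np.int64(400)) 430 (np.int64(386), np.int64(393))
```

Call:
drive_tool(
  steps=[40,0,0,-0.7,0,40,0,0,0,0,40,0,0,0,0,40,0,0,0,0,40,0,0,0,0],
)

```text
clock: 12.45
position: [0.4932, 0.0007, 0.1479]
tool_rot: [-1.57, -0.0, 1.698]
force: [6.7, -0.1, -32.6]
grip_width: 0.0451
```

Call:
drive_tool(
  steps=[40,0,0,0,0,40,0,0,0,0,40,0,0,0,0,40,0,0,0,0,40,0,0,0,0],
)

```text
clock: 12.87
position: [0.4932, 0.0007, 0.1478]
tool_rot: [-1.57, -0.0, 1.698]
force: [7.1, -0.1, -33.3]
grip_width: 0.0455
```

Call:
drive_tool(
  steps=[40,0,0,0,0,40,0,0,0,0,40,0,0,0,0,40,0,0,0,0,40,0,0,0,0],
)

```text
clock: 13.28
position: [0.4932, 0.0007, 0.1478]
tool_rot: [-1.57, -0.0, 1.698]
force: [6.8, 0.2, -33.2]
grip_width: 0.0451
```

Call:
drive_tool(
  steps=[40,0,0,0,0,40,0,0,0,0,40,0,0,0,0,40,0,0,0,0,40,0,0,0,0],
)

```text
clock: 13.7
position: [0.4932, 0.0007, 0.1478]
tool_rot: [-1.57, -0.0, 1.698]
force: [6.7, -0.5, -32.7]
grip_width: 0.045
```

```bash
python3 w.py w9; python3 red.py w9
python3 - <<'E'
from h import *
# predicted outline of home trigger in the wrist view, for the angle check
f=np.load("w.npy",allow_pickle=True).item()
O=np.load("O.npy");yx=O[2:];O=O[:2];xx=np.array([yx[1],-yx[0]])
c=-.0195;sq=np.array([-.111,c+.0036,.157])
ey=np.array([0,.766,-.643]);ex=np.array([0,-.643,-.766]);ez=np.array([1,0,0])
def W(p): return np.r_[O+p[0]*xx+p[1]*yx,p[2]]
def px(a,b,z): return proj(f,W(sq+a*ex+b*ey+z*ez)).round(0)
print("gripfront edge",[px(-.016,.0055,z) for z in(.03,.01,-.02)])
for th in(.4,.34,.25,0):
    # outer face line through hinge; home offset .0145 at z=0
    for z in(.03,.02,.01,0,-.02): print(th,z,px(-.010,.0145+(.4-th)*(.039-z),z),end=" ")
    print()
E
```

```text
13.7 [0.4932 0.0007 0.1478] [-1.5697 -0.      1.6979] [  6.7  -0.5 -32.7] 0.04502280044299273
w9 [([86, 379, 15, 55, 472], [92.0, 411.0])]
360 None 380 (np.int64(390), np.int64(391)) 400 (np.int64(389), np.int64(396)) 420 (np.int64(387), np.int64(400)) 430 (np.int64(386), np.int64(393)) gripfront edge [array([391., 454.]), array([394., 412.]), array([400., 338.])]
0.4 0.03 [395. 433.] 0.4 0.02 [397. 413.] 0.4 0.01 [398. 392.] 0.4 0 [400. 369.] 0.4 -0.02 [404. 321.] 
0.34 0.03 [396. 432.] 0.34 0.02 [399. 411.] 0.34 0.01 [401. 390.] 0.34 0 [404. 367.] 0.34 -0.02 [411. 318.] 
0.25 0.03 [397. 431.] 0.25 0.02 [401. 409.] 0.25 0.01 [406. 387.] 0.25 0 [410. 363.] 0.25 -0.02 [420. 313.] 
0 0.03 [401. 428.] 0 0.02 [409. 404.] 0 0.01 [418. 379.] 0 0 [427. 353.] 0 -0.02 [444. 301.]
```

Call:
drive_tool(
  steps=[40,0,0,-0.8,0,55,0,0,-1,0,85,0,0,0,0,85,0,3,0,0,85,0,0,0,0],
)

```text
clock: 14.22
position: [0.494, 0.0037, 0.1475]
tool_rot: [-1.572, 0.0, 1.698]
force: [-0.6, -0.4, 0.1]
grip_width: 0.0847
```

Call:
drive_tool(
  steps=[85,0,0,0,0,85,0,0,15,0,85,0,0,30,0,85,0,0,40,0,85,0,0,40,0],
)

```text
clock: 14.63
position: [0.493, 0.0029, 0.2735]
tool_rot: [-1.57, 0.0, 1.697]
force: [0.1, 0.7, -0.4]
grip_width: 0.0849
```

Call:
drive_tool(
  steps=[85,0,0,40,0,85,0,0,26,0,85,0,0,0,0,85,0,0,0,0,85,0,0,0,0],
)

```text
clock: 15.05
position: [0.4932, 0.0032, 0.3375]
tool_rot: [-1.57, 0.0, 1.697]
force: [-0.3, -0.0, -0.9]
grip_width: 0.0854
```

```bash
python3 w.py w10
python3 - <<'E'
from h import *
f=np.load("w.npy",allow_pickle=True).item()
O=np.load("O.npy");yx=O[2:];O=O[:2];xx=np.array([yx[1],-yx[0]])
loc=lambda P:np.r_[(P[:2]-O)@xx,(P[:2]-O)@yx,P[2:]].round(4)
for n in("w4","w10"):
    h=cv2.cvtColor(cv2.imread(f"pics/{n}.png"),cv2.COLOR_BGR2HSV)
    for c,lo,hi in(("red",(0,170,70),(4,255,255)),("orange",(6,180,100),(18,255,255)),("yellow",(22,180,100),(32,255,255))):
        m=cv2.inRange(h,lo,hi);k,_,st,ce=cv2.connectedComponentsWithStats(m);print(n,c,[st[i].tolist() for i in range(1,k) if st[i,4]>150])
E
```

```text
15.05 [0.4932 0.0032 0.3375] [-1.5705  0.      1.6972] [-0.3 -0.  -0.9] 0.08540763966425702
w4 red [[182, 115, 23, 21, 387], [351, 190, 20, 65, 997]]
w4 orange [[289, 378, 65, 54, 3348]]
w4 yellow [[292, 139, 64, 22, 1167], [266, 246, 130, 92, 5753]]
w10 red [[183, 116, 23, 22, 390], [349, 192, 21, 66, 999]]
w10 orange [[287, 381, 65, 56, 3384]]
w10 yellow [[290, 142, 64, 22, 1185], [265, 249, 130, 92, 5756]]
```

```bash
python3 -c "
from workcell import workorder
print(workorder.job_done())"
```

```text
the job is handed in; nothing more can be done
None
```

The reading was taken and the job is handed in at about 15 s of the 48 s limit; no verdict came back.

- **Carriage:** I pinched it at 30 N with the button fully in (51 mm opening) and slid it about 104 mm. It is locked in what I take to be the 0.11 notch, and the gap from nose to wall measures about 45 to 50 mm. The button stands as far out as it did at the start. During the squeeze the carriage shifted about 2 mm, within the notch's play.
- **First squeeze failed:** the gripper can only point straight down, and the first close jammed with the trigger part-way. When I raised the tool, the fingertips slid off the trigger and clamped only the grip.
- **Second squeeze:** I started about 25 mm lower and raised the tool while closing at 40 N, then held at 60 N. The opening stopped at 45 to 46 mm. The trigger's tip was hidden against the grip, and I held it there about 1.8 s.
- **Trigger angle:** I could not read it directly. That it was fully home rests on the opening and on the picture; the opening alone is weak evidence, because the failed attempt also ended at 45 mm.
- **Release:** the last picture shows the trigger back in its rest position relative to the carriage. The force on the tool is about zero, and the arm stands clear with the tool at 0.34 m.
- **Wrist force:** it peaked at 47 N, upward pull on the fingers, well under the 120 N limit.
- **Surroundings:** the pictures show no sign of the mantle, flask, bottle or condenser being touched. I compared only the condenser's position before and after the squeeze.

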